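Roll the gudgeon pin to the gauge line

TASK

Check-roll the larger of the two gudgeon pins over the iron surface plate: push it sideways near its top with a fingertip so that it rolls, and leave it lying still along the painted line in front of the dial gauge, its middle over the line, ready to be measured. Only roll it: do not pick it up, drag it along without turning or flick it, and leave the smaller pin, the piston and the V-block where they are and the dial gauge untouched.

Things in the scene. Friction and masses are not known exactly. Their poses are not given: they have to be found in the camera images.
- pin_large: The larger gudgeon pin: oiled steel tube, diameter 35, length 85 mm, 0.4 to 0.6 kg, lying on the plate 95 to 165 mm left or right of the line, parallel to it within 0.05 rad. Origin: mid length on its axis, 17.5 mm above the plate. x: its length; z up at first. Let go, it stops within a few mm. A finger reaching down about to its axis rolls it ahead; one ending much higher climbs over it.
- line (a point): Middle of the straight painted line on the plate's top: white, 3 mm wide, 280 mm long, flush, nothing to feel. The line runs along this point's x axis (away from the robot, towards the dial gauge); y is across it, to the left; z is up. The point lies on the plate's top surface.
- plate: Cast-iron surface plate, 400 mm (x, away from the robot) by 500 mm (y), top 70 mm above the bench, level, does not move. Origin: centre of the underside. It may stand turned by up to 0.25 rad. The line runs over its middle (y = 0) from x = -180 to x = 100 mm.
- pin_small: The smaller gudgeon pin: oiled steel tube, diameter 24 mm, length 60 mm, 0.16 kg, lying on the plate 95 to 165 mm from the line on its other side. Origin: on its axis at mid length; x is its length. To be left alone.
- piston: Loose aluminium piston standing on its skirt near a far corner of the plate, diameter 95 mm, height 90 mm. Origin: centre of the underside. To be left alone.
- vblock: Loose steel V-block near the other far corner of the plate, 60 mm (its x, along the groove) by 44 mm, 40 mm high. Origin: centre of the underside. To be left alone.
- gauge: Dial gauge on a magnetic base, fast to the plate at the far end of the line: base 50 (x) by 60 (y) by 55 mm high, column to 225 mm above the plate, 58 mm dial hanging 55 mm nearer the robot than the base's centre, 76 to 190 mm above the plate. Origin: centre of the base's underside, at plate x = 150 mm, y = 0. Not to be touched.
Mind the look-alikes: they are no part of the job. Leave any red or yellow look-alike of the pin_large alone.

How it is judged:
By the outcome, as a careful person would: the job done as asked, in the order asked, and still so for the second after the job is handed in, with the robot touching nothing.
It also fails if it takes over 48 s, if anything falls off the work surface, if the arm or the gripper's body presses on something with over 40 N, if the wrist force passes 120 N, or if a joint passes its speed limit or range.

ROBOT

A 6-joint arm with a two-finger parallel gripper is mounted at the origin on the work surface. World frame = base frame: x ahead of the robot, y to its left, z up, the work surface at z = 0. Lengths are in mm, angles in rad, forces in N, time in s.
With the tool pointing down it reaches from about 250 to 850 mm from the base axis. Payload 12.5 kg.
Tool frame: the origin (TCP) lies at the very end of the fingers, on their centre line; the grasp point (between the pads) lies 19 mm behind it (bot.tcp_to_grasp is the z of the grasp point in the tool frame, in mm); z points along the fingers, x is the direction in which the jaws open and shut, and the axes are right-handed (so a half turn about z gives the same grasp; the last joint's range is limited). The gripper opens to 93 mm and grips with 3 to 60 N. Pads are 15 mm wide; open, the fingers measure 128 mm over their backs; the gripper's body (75 mm by 188 mm) begins 65 mm behind the grasp point.
Start: joints at [-1.401, 0.351, 1.652, -0, 1.139, -0.085], TCP at [138.649, -532.223, 218.633] pointing down, gripper open.
Joint ranges: [-2.75, 2.75], [-0.79, 2.1], [0.01, 2.65], [-1.57, 4.71], [0.07, 3.14], [-2.87, 2.87]. Speed limits (rad/s): [2.22, 2.22, 2.79, 3.14, 3.14, 3.14].

INTERFACE

Orientations are given as a unit quaternion [x, y, z, w].
In Python, from rig import bot gives the robot as it stands. The module is installed in compiled form; this text tells all that it offers.
- The arm moves only by the tool jog_arm, never from a script. Its arguments are lists of equal length, an entry for each row: "rotation": the turn, a rotation vector about the tool's x, y, z in rad, a list of three; "offset": the shift along the tool's x, y, z in cm, a list of three; "claw": the finger opening in cm, from 0 to 9.3. In form: {"rotation": [[wx, wy, wz], ...], "offset": [[tx, ty, tz], ...], "claw": [claw, ...]}. A call has exactly 10 rows; each row shifts and turns the commanded pose from where the row before left it, along the tool's axes as they then stand; what a row does not reach is not made up. A row lasts 1/10 s, in which the tool goes at most 50 mm and 8.59 degrees, less where a joint would pass 70% of its speed; a pose out of reach is approached as far as the arm can. A call with a gripper value outside its range is refused whole. The fingers move at their own pace and stop on an object; "force" is the grip in N (left out, the last holds). Time passes only in rows, so rows that do not move let the fingers close, or fill a call up. It gives the time, the measured TCP pose, the force and the opening at its end, in the units of the state.
- bot.observe(): the state, without advancing time (a new reading comes with each control period).
- bot.read_camera(name): name is "scene" or "top" or "wrist"; returns the picture (400x640x3 uint8, red, green, blue); there is no depth.
- bot.get_calibration(name): a dict with "intrinsics" (3x3 intrinsics, pixels), "cam_to_world" (4x4, takes a point from camera to world coordinates). Camera axes: x right, y down, z forward; pixel columns grow to the right and rows downward; lengths in mm; the calibration is good to about 2 mm. A picture is of the moment at which its call begins: read the wrist's pose just before it. get_calibration takes no time and is no camera call; for the wrist camera it gives the pose at the moment of the call.
- bot.close_job(): hands the job in, once; it reports no verdict.
The state is a dict: "time": time; "qpos": joint angles; "joint_vel": joint speeds; "effort": joint torques, N m; "ee_pos": TCP position; "ee_rot": TCP orientation; "ft_force": force on the tool from outside, world axes, zero at the start; "wrist_torque": the same for the moment, N m; "width": opening from 0.0 (shut) to 1.0 (fully open).
Only numpy, scipy, OpenCV 4.12 (cv2) and the standard library are available. Lean on these libraries where they do the work, as an engineer would, in place of code of your own. Each camera call takes 0.05 s, during which the arm holds its last target.

## Working session

There is one attempt and no reset: what is moved stays moved. The work goes in short steps, Python scripts to look and compute and a tool call to move; the robot and the scene stay as the last step left them, time stands still between calls to the robot, and variables do not carry over. Pictures are saved under pics/ and viewed, and the job is handed in when it is done.

Besides the shell and the picture viewer there is one more tool, called after "Emit:" by a JSON object that holds its "method" and its "body". jog_arm: Moves the arm, as the interface text tells. Its arguments: {"type":"object","properties":{"rotation":{"type":"array"},"offset":{"type":"array"},"claw":{"type":"array"},"force":{"type":"number"}},"required":["rotation","offset","claw"]}

```bash
mkdir -p pics
python3 - <<'E'
from rig import bot
import cv2,numpy as np
for n in("scene","top"):
    im=bot.read_camera(n); cv2.imwrite(f"pics/{n}0.png",im[:,:,::-1]); np.save(f"pics/{n}0.npy",im)
    c=bot.get_calibration(n); print(n,np.round(c["intrinsics"],1).tolist(),np.round(c["cam_to_world"],3).tolist())
s=bot.observe(); print(s)
E
```

```text
scene [[460.1, 0.0, 320.6], [0.0, 460.1, 198.1], [0.0, 0.0, 1.0]] [[0.044, 0.686, -0.726, 1340.477], [0.999, -0.026, 0.036, -1.089], [0.006, -0.727, -0.686, 816.122], [0.0, 0.0, 0.0, 1.0]]
top [[506.1, 0.0, 318.6], [0.0, 506.1, 198.8], [0.0, 0.0, 1.0]] [[-0.022, -0.994, 0.109, 418.079], [-1.0, 0.024, 0.019, 38.316], [-0.021, -0.108, -0.994, 1214.042], [0.0, 0.0, 0.0, 1.0]]
{'time': 0.1, 'qpos': array([-1.40060004e+00,  3.51184367e-01,  1.65235213e+00, -3.89004834e-05,
        1.13907369e+00, -8.46052989e-02]), 'joint_vel': array([-3.76079879e-04, -6.62371120e-05,  7.01839861e-04,  1.79360331e-03,
       -1.80721724e-03, -1.69990731e-03]), 'effort': array([ 1.58570645e-03, -4.98025668e+01, -2.85703522e+01,  6.99999416e-02,
        2.38551653e-02, -5.98311033e-06]), 'ee_pos': array([ 138.59058594, -531.94121737,  218.15718238]), 'ee_rot': array([ 7.91223373e-01, -6.11527035e-01, -3.86756176e-04, -3.31019854e-04]), 'ft_force': array([-0.81630588, -0.71705163,  0.24633   ]), 'wrist_torque': array([-0.03279273,  0.01303164, -0.00736651]), 'width': 1.0001320100369433}
```

View pics/top0.png

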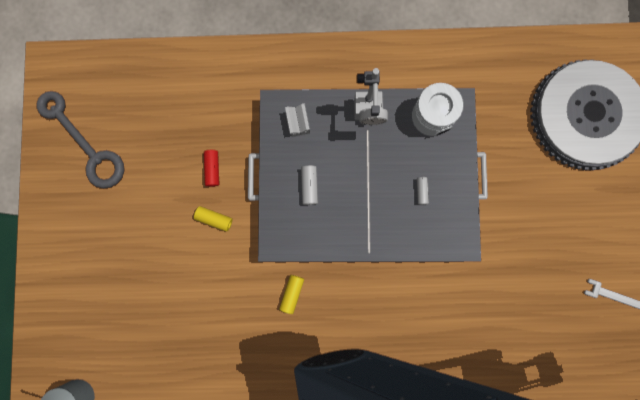

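View pics/scene0.png

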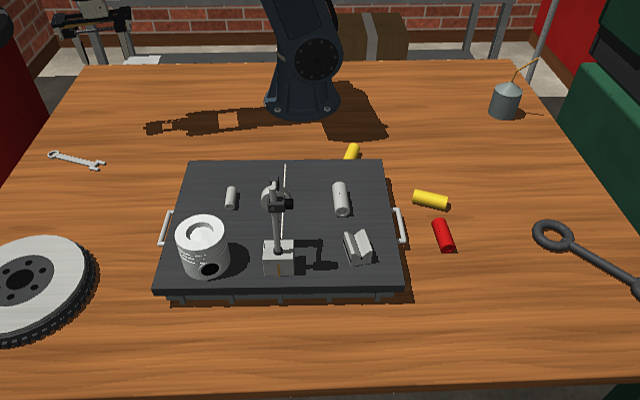

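Candidates: the grey large pin at top (310,185); the grey small pin (422,190); a red look-alike (211,168); yellow look-alikes (212,218) and (291,295). I choose the grey one at (310,185), left of the line at x≈368. Next I measure it and check it in a crop.

```bash
cat > h.py <<'E'
import numpy as np,cv2
from rig import bot
def ray(n,uv,z):
    c=bot.get_calibration(n);K=np.array(c["intrinsics"]);T=np.array(c["cam_to_world"])
    uv=np.atleast_2d(uv).astype(float)
    d=(np.linalg.inv(K)@np.c_[uv,np.ones(len(uv))].T).T@T[:3,:3].T
    o=T[:3,3]; return o+d*((z-o[2])/d[:,2])[:,None]
def blob(im,roi,thr):
    x0,y0,x1,y1=roi; g=im[y0:y1,x0:x1].max(2)
    m=(g>thr).astype(np.uint8)
    n,l,st,ce=cv2.connectedComponentsWithStats(m)
    k=1+np.argmax(st[1:,4]); c=max(cv2.findContours((l==k).astype(np.uint8),cv2.RETR_EXTERNAL,cv2.CHAIN_APPROX_NONE)[0],key=len)[:,0]+[x0,y0]
    return c,st[k,4]
def pinpose(n,im,roi,thr,z):
    c,a=blob(im,roi,thr)
    P=ray(n,c,z)[:,:2]; r=cv2.minAreaRect(P.astype(np.float32)); b=cv2.boxPoints(r)
    e=[b[1]-b[0],b[2]-b[1]]; L=max(e,key=np.linalg.norm); ang=np.arctan2(L[1],L[0]); ang=(ang+np.pi/2)%np.pi-np.pi/2
    return np.array(r[0]),sorted(r[1]),ang,a
def line(im,roi=(358,120,380,256)):
    x0,y0,x1,y1=roi; m=im[y0:y1,x0:x1].min(2)>130
    ys,xs=np.nonzero(m); return np.c_[xs+x0,ys+y0]
E
python3 - <<'E'
from h import *
t=np.load("pics/top0.npy"); s=np.load("pics/scene0.npy")
cv2.imwrite("pics/crop0.png",cv2.resize(t[80:270,250:490,::-1],None,fx=3.3,fy=3.1,interpolation=cv2.INTER_NEAREST)[:600,:800])
for thr in(110,140):
  for z in(87.5,):
    print("large top",pinpose("top",t,(295,155,325,215),thr,z),"scene",pinpose("scene",s,(325,172,357,222),thr,z))
    print("small top",pinpose("top",t,(412,170,432,210),thr,82),)
uv=line(t,(360,128,376,258)); P=ray("top",uv,70)
# centroid per row
rows=[(uv[uv[:,1]==r,0].mean(),r) for r in np.unique(uv[:,1])]
P=ray("top",rows,70); f=cv2.fitLine(P[:,:2].astype(np.float32),cv2.DIST_HUBER,0,.01,.01).ravel(); print(len(rows),rows[0],rows[-1],P[0],P[-1],f,np.arctan2(f[1],f[0]))
print("plate corners?",ray("top",[(260,90),(475,88),(480,262),(259,262)],70).round(0).tolist())
E
```

```text
large top (array([575.5401001 ,  77.90148926]), [31.504642486572266, 86.3570556640625], np.float32(-0.018769264), np.int32(556)) scene (array([561.98425293,  80.75782013]), [31.141939163208008, 101.3047866821289], np.float32(0.013569117), np.int32(352))
small top (array([ 557.24328613, -176.32575989]), [22.061431884765625, 61.37698745727539], np.float32(0.006469369), np.int32(262))
large top (array([575.5145874 ,  77.13477325]), [26.41486358642578, 86.38661193847656], np.float32(0.010070443), np.int32(439)) scene (array([562.13781738,  80.29520416]), [28.40062141418457, 94.80436706542969], np.float32(0.008512497), np.int32(304))
small top (array([ 556.17840576, -176.8977356 ]), [16.463916778564453, 58.9677619934082], np.float32(0.006683469), np.int32(191))
123 (np.float64(367.0), np.int64(130)) (np.float64(368.5), np.int64(252)) [700.0411506  -55.37540157  70.        ] [420.56551804 -49.66268386  70.        ] [ 9.9977911e-01 -2.1017814e-02  5.5909802e+02 -5.2804825e+01] -0.021019362
plate corners? [[802.0, 191.0, 70.0], [792.0, -308.0, 70.0], [393.0, -297.0, 70.0], [404.0, 197.0, 70.0]]
```

View pics/crop0.png

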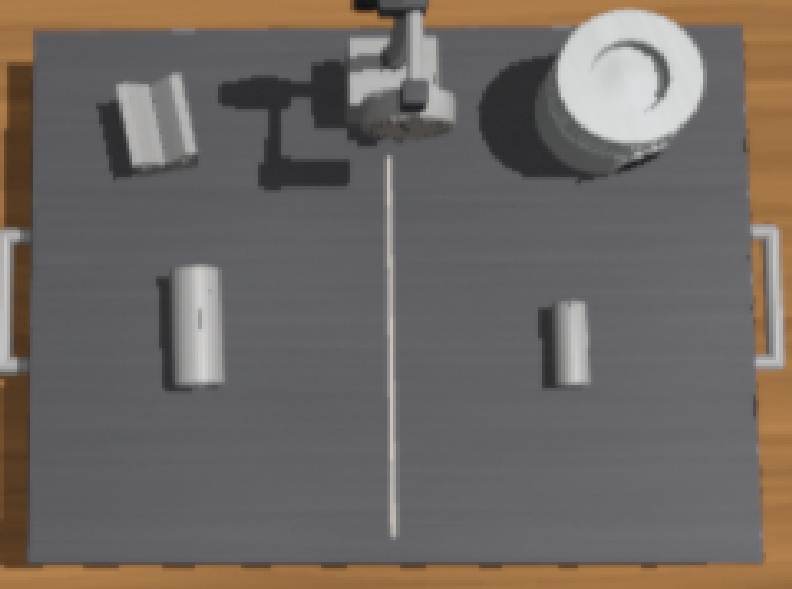

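Top crop: large grey pin at top (310,185) with nothing on it, line at x≈367–368, V-block at (297,120), gauge at (370,105), piston at (438,108). The pin is about 130 mm left of the line and 86 mm long, which fits the description. First I turn the tool so its jaws lie along the line.

Emit:
{"method": "jog_arm", "body": {"rotation": [[0,0,-0.13],[0,0,-0.13],[0,0,-0.13],[0,0,-0.13],[0,0,-0.13],[0,0,-0.13],[0,0,-0.13],[0,0,-0.13],[0,0,-0.13],[0,0,-0.126]], "offset": [[0,0,0],[0,0,0],[0,0,0],[0,0,0],[0,0,0],[0,0,0],[0,0,0],[0,0,0],[0,0,0],[0,0,0]], "claw": [4,4,4,4,4,4,4,4,4,4]}}

```text
time: 1.1
ee_pos: [138.6, -532.0, 218.3]
ee_rot: [1.0, -0.007, -0.0, -0.0]
ft_force: [0.2, 0.0, 0.6]
width: 0.427
```

Emit:
{"method": "jog_arm", "body": {"rotation": [[0,0,0],[0,0,0],[0,0,0],[0,0,0],[0,0,0],[0,0,0],[0,0,0],[0,0,0],[0,0,0],[0,0,0]], "offset": [[2,-3,0],[2,-3,0],[2,-3,0],[2,-3,0],[2,-3,0],[2,-3,0],[2,-3,0],[2,-3,0],[2,-3,0],[2,-3,0]], "claw": [4,4,4,4,4,4,4,4,4,4]}}

```text
time: 2.1
ee_pos: [345.1, -234.9, 218.6]
ee_rot: [1.0, -0.01, -0.0, -0.0]
ft_force: [0.7, -0.6, 0.1]
width: 0.429
```

Emit:
{"method": "jog_arm", "body": {"rotation": [[0,0,0],[0,0,0],[0,0,0],[0,0,0],[0,0,0],[0,0,0],[0,0,0],[0,0,0],[0,0,0],[0,0,0]], "offset": [[2,-3,0],[2,-3,0],[2,-3,0],[2,-3,0],[2,-3,0],[2,-3,0],[2,-3,0],[2,-3,0],[2,-3,0],[2,-3,0]], "claw": [4,4,4,4,4,4,4,4,4,4]}}

```text
time: 3.1
ee_pos: [551.1, 61.1, 218.4]
ee_rot: [1.0, -0.01, -0.0, 0.0]
ft_force: [0.7, -0.4, -0.9]
width: 0.432
```

Run:
```python
from h import *
s=bot.observe(); print(s['time'],s['ee_pos'],s['ee_rot'],s['width'],s['ft_force'])
c=bot.get_calibration("wrist"); print(np.round(c['cam_to_world'],2).tolist(),c['intrinsics'])
im=bot.read_camera("wrist"); cv2.imwrite("pics/w1.png",im[:,:,::-1]); np.save("pics/w1.npy",im); np.save("pics/w1T.npy",c['cam_to_world'])
```

```text
3.1 [551.08846779  61.07746323 218.36490406] [ 9.99950733e-01 -9.92336121e-03 -2.39268769e-04  2.86817526e-05] 0.43169705628411204 [ 0.73372747 -0.42643302 -0.93988325]
[[1.0, -0.02, -0.01, 552.62], [-0.02, -0.96, -0.26, 134.53], [-0.0, 0.26, -0.96, 383.7], [0.0, 0.0, 0.0, 1.0]] [[337.3462378    0.         320.70263533]
 [  0.         337.3462378  199.59733807]
 [  0.           0.           1.        ]]
```

View pics/w1.png

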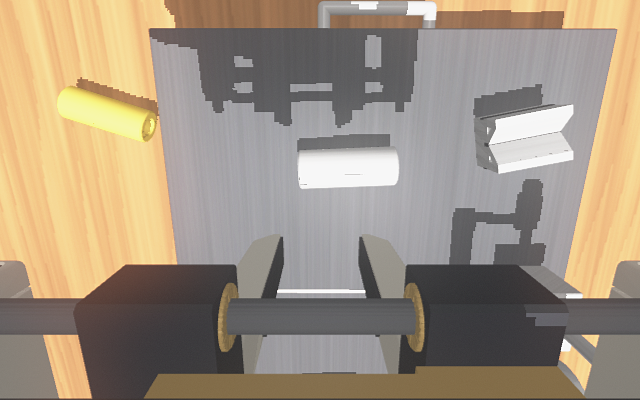

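Wrist view: the large pin at cols 298–398, rows 148–188, between the fingers' reach; the line shows at row 291; V-block well clear at (525,140). I find the pin's axis from the tangent rays.

```bash
cat >> h.py <<'E'
def tang(im,T,K,cols,rows,dark=0,thr=150):
    # axis centre from the two silhouette rays in the plane across the line (pin axis ~ line direction)
    out=[];a=-0.021;n=np.array([-np.sin(a),np.cos(a),0]);o=T[:3,3]
    for c in cols:
        g=im[rows[0]:rows[1],c].min(1)>thr
        r=np.nonzero(g)[0]
        if len(r)<5: continue
        d=[]
        for v in (r[0]+rows[0]-.5,r[-1]+rows[0]+.5):
            w=T[:3,:3]@np.linalg.inv(K)@[c,v,1]; d.append(np.array([w@n,w[2]])/np.hypot(w@n,w[2]))
        b=d[0]+d[1]; b/=np.linalg.norm(b)
        cz=(87.5-o[2])/b[1]; y=o@n+b[0]*cz
        half=np.arccos(np.clip(d[0]@d[1],-1,1))/2; rad=cz*np.sin(half)
        w=T[:3,:3]@np.linalg.inv(K)@[c,(r[0]+r[-1])/2+rows[0],1]; p=o+w*(95-o[2])/w[2]
        out.append([c,p[0],y,rad])
    return np.array(out)
E
python3 - <<'E'
from h import *
im=np.load("pics/w1.npy");T=np.load("pics/w1T.npy");K=bot.get_calibration("wrist")["intrinsics"]
for thr in(150,170): print(tang(im,T,K,range(294,404,8),(140,200),thr=thr).round(1))
t=np.load("pics/top0.npy");Tt=np.array(bot.get_calibration("top")["cam_to_world"])
a=-.021;n=np.array([-np.sin(a),np.cos(a),0]);print("line s",n@[559.1,-52.8,0])
m=im[275:300,285:355].min(2); r=[(c+285,275+np.average(np.arange(25),weights=np.clip(m[:,c].astype(float)-150,0,None)+1e-9)) for c in range(0,70,10)]
print([ (n@p).round(1) for p in ray("wrist",r,70)])
E
```

```text
[[294.  528.1  92.4  26.5]
 [302.  534.8  88.   22.2]
 [310.  541.8  88.   22.2]
 [318.  548.7  88.   22.2]
 [326.  555.7  88.5  22.6]
 [334.  562.7  88.5  22.6]
 [342.  569.6  88.5  22.6]
 [350.  576.6  89.   23. ]
 [358.  583.5  89.   23. ]
 [366.  590.5  89.   23. ]
 [374.  597.4  89.4  23.5]
 [382.  604.3  89.4  23.5]
 [390.  611.2  92.6  26.4]
 [398.  618.1  92.6  26.4]]
[[302.  534.8  87.1  21.3]
 [310.  541.8  87.6  21.8]
 [318.  548.7  87.6  21.8]
 [326.  555.7  87.6  21.8]
 [334.  562.7  87.6  21.8]
 [342.  569.6  87.6  21.8]
 [350.  576.6  87.6  21.8]
 [358.  583.5  88.1  22.2]
 [366.  590.5  88.1  22.2]
 [374.  597.4  88.1  22.2]
 [382.  604.4  88.1  22.2]
 [390.  611.3  88.1  22.2]
 [398.  618.3  86.3  20.5]]
line s -41.0481209796736
[np.float64(-32.6), np.float64(-33.2), np.float64(-32.6), np.float64(-32.7), np.float64(-32.1), np.float64(-32.0), np.float64(-32.0)]
```

Run:
```python
from h import *
im=np.load("pics/w1.npy");T=np.load("pics/w1T.npy");K=bot.get_calibration("wrist")["intrinsics"]
print(im[142:202,330].min(1)); print(im[275:305,320].min(1))
a=-.021;n=np.array([-np.sin(a),np.cos(a),0])
print("line",[(n@p).round(1) for p in ray("wrist",[(300,291),(320,291),(340,291)],70)])
for thr in(185,200): print(tang(im,T,K,range(302,404,16),(140,197),thr=thr).round(1))
```

```text
[112 112 114 112 114 113 118 159 167 175 195 205 213 221 230 235 237 239
 242 245 246 246 246 247 247 247 247 247 247 247 247 247 247 247 247 247
 247 247 247 247 247 247 247 246 247 231 177 172 172 173 173 172 171 172
 174 172 172 171 171 171]
[163 163 161 162 162 162 161 163 162 161 162 162 161 156 218 251 249 252
 175 157 159 160 165 103  80  83  84  86  89  94]
line [np.float64(-34.9), np.float64(-34.9), np.float64(-34.8)]
[[302.  535.   91.7  15.9]
 [318.  548.8  92.1  16.4]
 [334.  562.7  92.6  15.9]
 [350.  576.5  92.6  15.9]
 [366.  590.4  93.6  15.9]
 [382.  604.2  94.   15.4]
 [398.  618.   94.1  10.2]]
[[302.  534.9  91.2  15.5]
 [318.  548.8  92.1  15.5]
 [334.  562.7  92.2  15.5]
 [350.  576.5  92.6  15. ]
 [366.  590.4  93.1  14.6]
 [382.  604.2  93.1  14.6]
 [398.  618.1  93.7   8. ]]
```

Run:
```python
from h import *
a=-.021;n=np.array([-np.sin(a),np.cos(a),0])
t=np.load("pics/top0.npy"); s=np.load("pics/scene0.npy"); w=np.load("pics/w1.npy")
print("top row185",t[185,296:324].max(1)); print("top row195",t[195,296:324].max(1))
print("scene row198",s[198,325:358].max(1)); print("scene line row175",s[175,276:296].max(1),s[170,276:296].max(1))
def cen(name,pa,pb,z=87.5):
    T=np.array(bot.get_calibration(name)["cam_to_world"]);K=np.array(bot.get_calibration(name)["intrinsics"]);o=T[:3,3];d=[]
    for p in(pa,pb):
        q=T[:3,:3]@np.linalg.inv(K)@[*p,1]; q=np.array([q@n,q[2]]);d.append(q/np.linalg.norm(q))
    b=d[0]+d[1];k=(z-o[2])/b[1]; return o@n+b[0]*k, k*np.linalg.norm(b)*np.sin(np.arccos(d[0]@d[1])/2)
print("wrist",cen("wrist",(330,148.4),(330,187.6)))
```

```text
top row185 [ 98  95  61  50  51  58  89 117 139 151 162 169 181 189 163 199 198 188
 179 169 152 112 101 101 100 100 100 101]
top row195 [100 100  97  61  52  54  77 112 135 149 161 171 179 191 203 210 202 191
 180 171 159 122 104 102 101 102 101 100]
scene row198 [ 76  77  76  78  79  78  75  67 133 178 189 198 201 201 202 199 190 180
 172 163 143 120  91  30  22  63  80  77  77  76  77  75  77]
scene line row175 [ 77  78  66  73  75  72  70  53 255 132  67  72  75  75  74  75  75  75
  74  76] [ 75  75  75  75  75  75  71  59 219 179  77  72  74  75  75  75  75  75
  75  75]
wrist (np.float64(97.48659036138335), np.float64(17.293583379261836))
```

```bash
cat >> h.py <<'E'
A=-.021;N=np.array([-np.sin(A),np.cos(A),0])
def cen(name,pa,pb,z=87.5):
    T=np.array(bot.get_calibration(name)["cam_to_world"]);K=np.array(bot.get_calibration(name)["intrinsics"]);o=T[:3,3];d=[]
    for p in(pa,pb):
        q=T[:3,:3]@np.linalg.inv(K)@[*p,1]; q=np.array([q@N,q[2]]);d.append(q/np.linalg.norm(q))
    b=d[0]+d[1];k=(z-o[2])/b[1]; return (o@N+b[0]*k).round(2), (k*np.linalg.norm(b)*np.sin(np.arccos(d[0]@d[1])/2)).round(2)
E
python3 - <<'E'
from h import *
print("top",cen("top",(301.5,185),(317.2,185)),cen("top",(301.9,195),(317.4,195)))
print("scene",cen("scene",(332.6,198),(347,198)), "line scene",[N@p for p in ray("scene",[(284.35,175),(284.4,170)],70)])
s=bot.observe();print("tcp s",N@s['ee_pos'],s['time'])
E
```

```text
top (np.float64(91.43), np.float64(17.64)) (np.float64(90.74), np.float64(17.37))
scene (np.float64(93.43), np.float64(16.55)) line scene [np.float64(-38.78659618049779), np.float64(-39.328055456298756)]
tcp s 76.03461228628575 3.15
```

All three views agree on the gap from pin to line (132.1–132.4 mm) and on the radius. Their absolute offsets differ by about ±3 mm, so I'll steer by differences. Next: go behind the pin, then down to axis height.

Emit:
{"method": "jog_arm", "body": {"rotation": [[0,0,0],[0,0,0],[0,0,0],[0,0,0],[0,0,0],[0,0,0],[0,0,0],[0,0,0],[0,0,0],[0,0,0]], "offset": [[0.4,-1.5,0],[0.4,-1.5,0],[0.4,-1.5,0],[0.4,-1.5,0],[0,0,2],[0,0,2.5],[0,0,2.5],[0,0,2],[0,0,1],[0,0,0]], "claw": [4,4,4,4,4,4,4,4,4,4]}}

```text
time: 4.15
ee_pos: [567.3, 119.5, 117.7]
ee_rot: [1.0, -0.01, -0.001, 0.0]
ft_force: [-0.5, -0.2, 0.7]
width: 0.432
```

Run:
```python
from h import *
s=bot.observe(); print(s['time'],s['ee_pos'],s['ee_rot'],s['width'],s['ft_force'],"s",N@s['ee_pos'])
im=bot.read_camera("wrist"); cv2.imwrite("pics/w2.png",im[:,:,::-1])
```

```text
4.15 [567.30479463 119.52240006 117.71258625] [ 9.99949443e-01 -1.00088957e-02 -9.57681104e-04  1.23683313e-04] 0.4324245605002283 [-0.45836535 -0.17790971  0.66881393] s 131.40857141335852
```

View pics/w2.png

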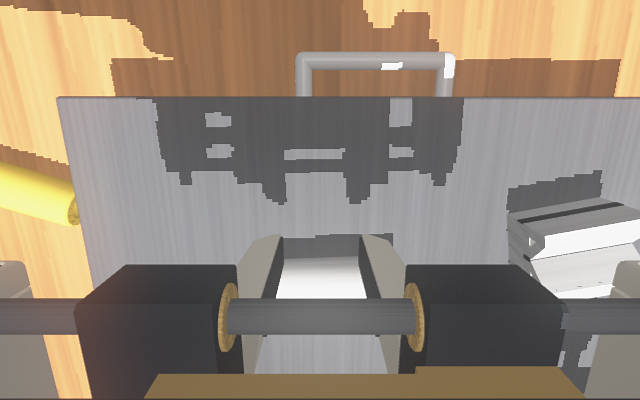

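Wrist view: the fingertips (row 235, cols 265–375) stand behind the pin (white patch, rows 258–297), centred on it, with about 9 mm or more of clearance. Next I lower to axis height.

Emit:
{"method": "jog_arm", "body": {"rotation": [[0,0,0],[0,0,0],[0,0,0],[0,0,0],[0,0,0],[0,0,0],[0,0,0],[0,0,0],[0,0,0],[0,0,0]], "offset": [[0,0,0.5],[0,0,0.8],[0,0,0.8],[0,0,0.6],[0,0,0.3],[0,0,0.1],[0,0,0],[0,0,0],[0,0,0],[0,0,0]], "claw": [4,4,4,4,4,4,4,4,4,4]}}

```text
time: 5.2
ee_pos: [567.9, 119.4, 87.8]
ee_rot: [1.0, -0.01, 0.0, -0.0]
ft_force: [-0.6, -0.3, -0.7]
width: 0.434
```

Run:
```python
from h import *
s=bot.observe(); print(s['time'],s['ee_pos'],s['ee_rot'],s['ft_force'],"s",N@s['ee_pos'])
im=bot.read_camera("top"); cv2.imwrite("pics/t3.png",cv2.resize(im[80:270,250:490,::-1],None,fx=3.3,fy=3.1,interpolation=cv2.INTER_NEAREST))
im=bot.read_camera("scene"); cv2.imwrite("pics/s3.png",cv2.resize(im[100:300,200:420,::-1],None,fx=3,fy=3,interpolation=cv2.INTER_NEAREST))
```

```text
5.2 [567.85726955 119.35375572  87.8317962 ] [ 9.99949833e-01 -1.00152155e-02  1.57826784e-04 -4.02154994e-05] [-0.6011679  -0.27994612 -0.67179504] s 131.2515653716983
```

View pics/t3.png

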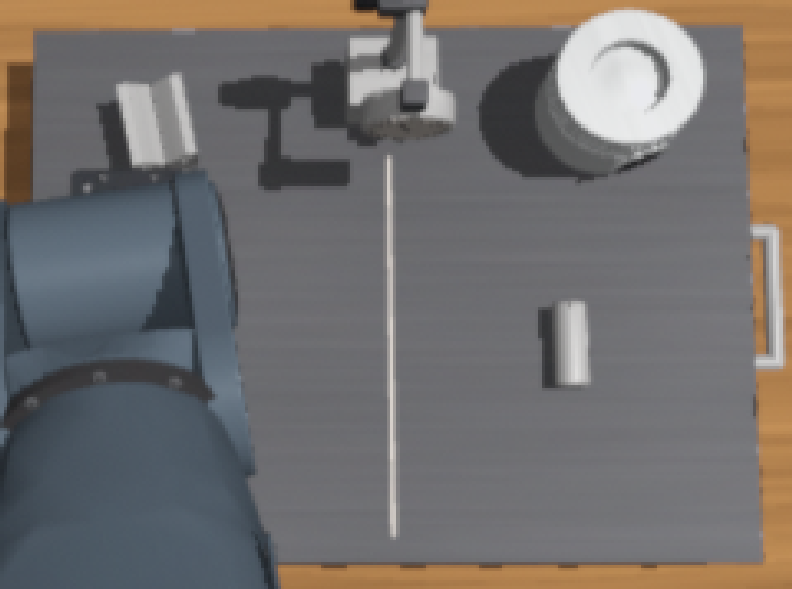

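View pics/s3.png

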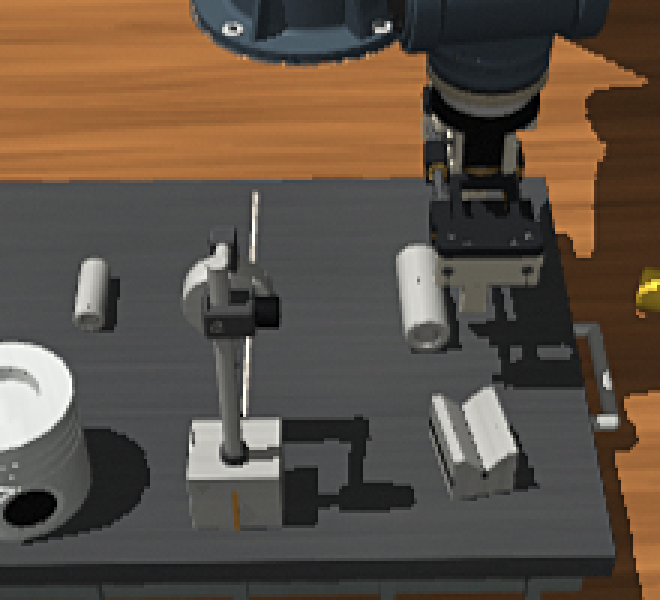

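Scene view: the fingers stand just behind the pin and the V-block is clear. The gripper body is about 20 mm short of the dial in x, so I pull back 5 mm along the line while starting. I then roll slowly and look again about 25 mm short of the line.

Emit:
{"method": "jog_arm", "body": {"rotation": [[0,0,0],[0,0,0],[0,0,0],[0,0,0],[0,0,0],[0,0,0],[0,0,0],[0,0,0],[0,0,0],[0,0,0]], "offset": [[-0.2,0,0],[-0.2,0,0],[-0.1,0.1,0],[0,0.1,0],[0,0.2,0],[0,0.2,0],[0,0.2,0],[0,0.2,0],[0,0.25,0],[0,0.25,0]], "claw": [4,4,4,4,4,4,4,4,4,4]}}

```text
time: 6.3
ee_pos: [562.5, 104.2, 87.6]
ee_rot: [1.0, -0.01, 0.0, -0.0]
ft_force: [0.3, 0.3, -0.0]
width: 0.431
```

Emit:
{"method": "jog_arm", "body": {"rotation": [[0,0,0],[0,0,0],[0,0,0],[0,0,0],[0,0,0],[0,0,0],[0,0,0],[0,0,0],[0,0,0],[0,0,0]], "offset": [[0,0.3,0],[0,0.3,0],[0,0.3,0],[0,0.3,0],[0,0.3,0],[0,0.3,0],[0,0.3,0],[0,0.3,0],[0,0.3,0],[0,0.3,0]], "claw": [4,4,4,4,4,4,4,4,4,4]}}

```text
time: 7.3
ee_pos: [561.9, 74.2, 87.7]
ee_rot: [1.0, -0.01, 0.0, 0.0]
ft_force: [-0.4, -0.2, -0.2]
width: 0.428
```

Run:
```python
from h import *
s=bot.observe(); print(s['time'],s['ee_pos'],s['ee_rot'],s['ft_force'],"s",N@s['ee_pos'])
im=bot.read_camera("scene"); cv2.imwrite("pics/s4.png",cv2.resize(im[100:300,200:420,::-1],None,fx=3,fy=3,interpolation=cv2.INTER_NEAREST))
```

```text
7.3 [561.88266199  74.18814455  87.65824418] [ 9.99950380e-01 -9.96174838e-03  3.51062395e-05  7.70063311e-06] [-0.38705147 -0.234772   -0.23849594] s 85.97045532436115
```

View pics/s4.png

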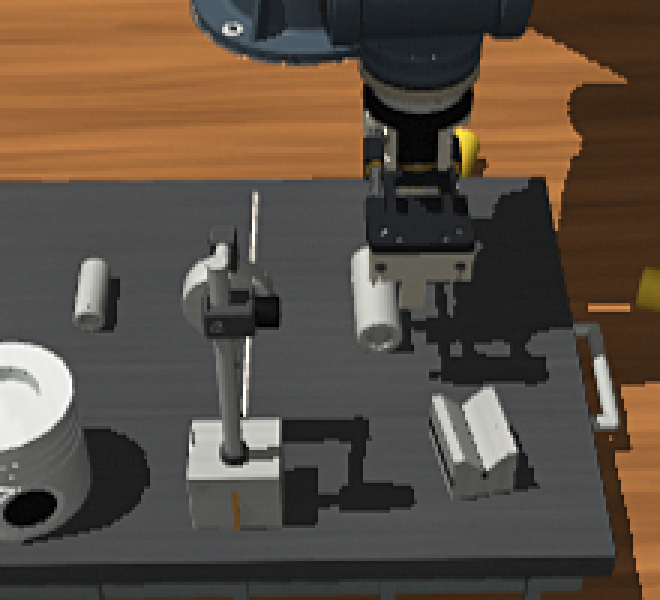

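The scene shows the pin rolling ahead of the fingers, parallel to the line, with negligible force. Continuing at the same pace.

Emit:
{"method": "jog_arm", "body": {"rotation": [[0,0,0],[0,0,0],[0,0,0],[0,0,0],[0,0,0],[0,0,0],[0,0,0],[0,0,0],[0,0,0],[0,0,0]], "offset": [[0,0.2,0],[0,0.3,0],[0,0.3,0],[0,0.3,0],[0,0.3,0],[0,0.3,0],[0,0.3,0],[0,0.3,0],[0,0.3,0],[0,0.3,0]], "claw": [4,4,4,4,4,4,4,4,4,4]}}

```text
time: 8.35
ee_pos: [561.3, 45.2, 87.6]
ee_rot: [1.0, -0.01, -0.0, -0.0]
ft_force: [1.1, 0.8, 0.2]
width: 0.431
```

Emit:
{"method": "jog_arm", "body": {"rotation": [[0,0,0],[0,0,0],[0,0,0],[0,0,0],[0,0,0],[0,0,0],[0,0,0],[0,0,0],[0,0,0],[0,0,0]], "offset": [[0,0.3,0],[0,0.3,0],[0,0.3,0],[0,0.3,0],[0,0.3,0],[0,0.3,0],[0,0.3,0],[0,0.3,0],[0,0.3,0],[0,0.3,0]], "claw": [4,4,4,4,4,4,4,4,4,4]}}

```text
time: 9.35
ee_pos: [560.7, 15.2, 87.6]
ee_rot: [1.0, -0.01, -0.0, -0.0]
ft_force: [-1.5, -0.2, 0.8]
width: 0.43
```

Emit:
{"method": "jog_arm", "body": {"rotation": [[0,0,0],[0,0,0],[0,0,0],[0,0,0],[0,0,0],[0,0,0],[0,0,0],[0,0,0],[0,0,0],[0,0,0]], "offset": [[0,0.25,0],[0,0.2,0],[0,0.2,0],[0,0.15,0],[0,0.1,0],[0,0.1,0],[0,0.1,0],[0,0.05,0],[0,0.05,0],[0,0,0]], "claw": [4,4,4,4,4,4,4,4,4,4]}}

```text
time: 10.35
ee_pos: [560.4, 3.4, 87.6]
ee_rot: [1.0, -0.01, -0.0, 0.0]
ft_force: [-0.6, 0.2, -0.8]
width: 0.432
```

Run:
```python
from h import *
s=bot.observe(); print(s['time'],s['ee_pos'],s['ee_rot'],s['ft_force'],"s",N@s['ee_pos'])
im=bot.read_camera("scene"); cv2.imwrite("pics/s5.png",cv2.resize(im[100:300,200:420,::-1],None,fx=3,fy=3,interpolation=cv2.INTER_NEAREST));np.save("pics/s5.npy",im)
im=bot.read_camera("top"); cv2.imwrite("pics/t5.png",cv2.resize(im[80:270,250:490,::-1],None,fx=3.3,fy=3.1,interpolation=cv2.INTER_NEAREST));np.save("pics/t5.npy",im)
```

```text
10.35 [560.41896825   3.40345114  87.61888252] [ 9.99950109e-01 -9.98887055e-03 -4.38987131e-05  1.70813947e-05] [-0.61522679  0.24555507 -0.75627607] s 15.170634051245687
```

View pics/s5.png

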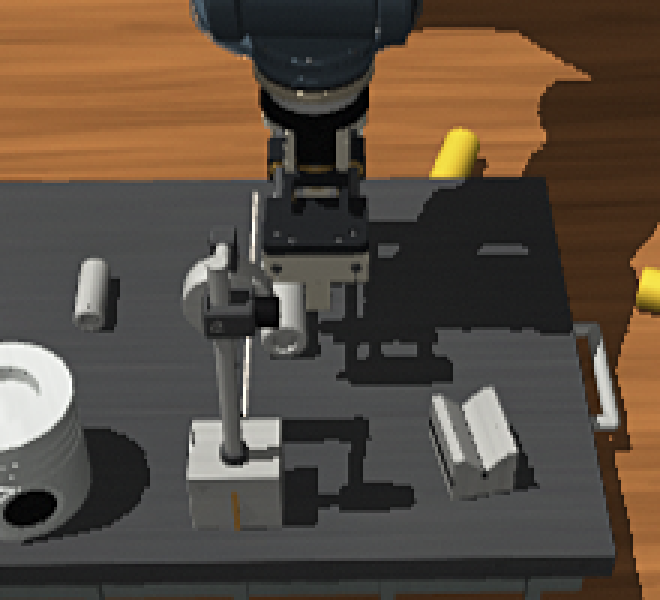

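View pics/t5.png

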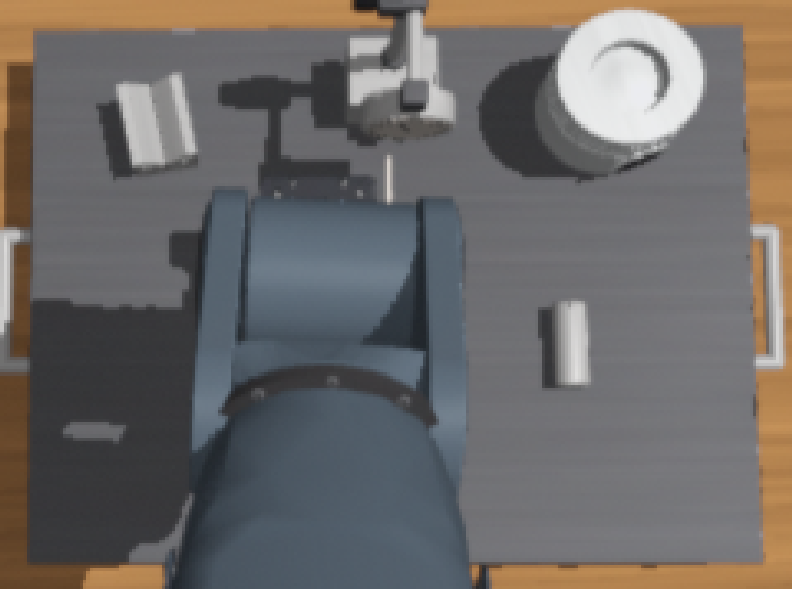

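Run:
```python
from h import *
im=np.load("pics/s5.npy")
print(im[210,284:312].max(1),im[206,284:312].max(1),im[203,284:312].max(1))
w=bot.read_camera("wrist"); cv2.imwrite("pics/w5.png",w[:,:,::-1]); np.save("pics/w5.npy",w)
for r in(203,206): print(r,cen("scene",(291.6,r),(301,r)))
print(ray("scene",[(294.8,213.7)],87.5)@N)
```

```text
[ 22  65  74 194 213 192 141  94  90  83  77  76  76  79  89 103 113  85
  42  29  27  27  57  28  25  27  28  29] [ 29  12  12  14  14  14  16  14   0 159 214 194 176 164 148 126 103  75
  36  30  30  25  91  70  67  68  69  68] [ 34  16  24  25  22  26  23  20   0 158 211 193 177 163 147 125  98  65
  72  63  63  60  87  88  83  83  72  79]
203 (np.float64(-6.63), np.float64(10.7))
206 (np.float64(-6.48), np.float64(10.63))
[-9.44383462]
```

View pics/w5.png

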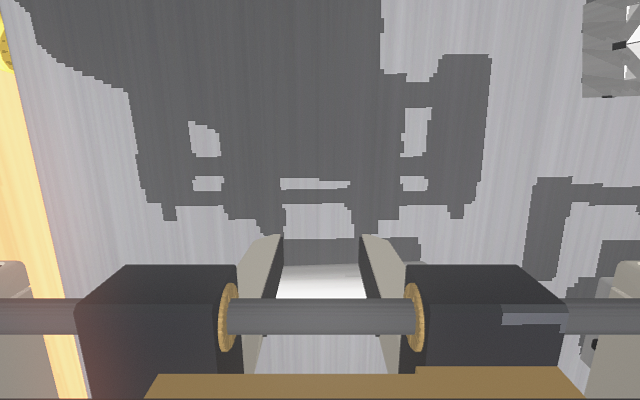

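Wrist view: pin still parallel between the fingertips (bright band, rows 265–298). In the scene the pin's end face is at about (294.5,212), giving s ≈ −9.3; the line in that view is at −39, so about 30 mm remain. I push 27.5 mm, tapering off, then retreat and check.

Emit:
{"method": "jog_arm", "body": {"rotation": [[0,0,0],[0,0,0],[0,0,0],[0,0,0],[0,0,0],[0,0,0],[0,0,0],[0,0,0],[0,0,0],[0,0,0]], "offset": [[0,0.05,0],[0,0.1,0],[0,0.15,0],[0,0.2,0],[0,0.2,0],[0,0.2,0],[0,0.2,0],[0,0.2,0],[0,0.2,0],[0,0.2,0]], "claw": [4,4,4,4,4,4,4,4,4,4]}}

```text
time: 11.5
ee_pos: [560.1, -13.7, 87.6]
ee_rot: [1.0, -0.01, 0.0, -0.0]
ft_force: [-0.8, -0.5, -0.2]
width: 0.433
```

Emit:
{"method": "jog_arm", "body": {"rotation": [[0,0,0],[0,0,0],[0,0,0],[0,0,0],[0,0,0],[0,0,0],[0,0,0],[0,0,0],[0,0,0],[0,0,0]], "offset": [[0,0.2,0],[0,0.15,0],[0,0.15,0],[0,0.12,0],[0,0.1,0],[0,0.1,0],[0,0.08,0],[0,0.05,0],[0,0.05,0],[0,0.05,0]], "claw": [4,4,4,4,4,4,4,4,4,4]}}

```text
time: 12.5
ee_pos: [559.9, -24.1, 87.6]
ee_rot: [1.0, -0.01, 0.0, 0.0]
ft_force: [-0.6, 0.8, 0.0]
width: 0.428
```

Emit:
{"method": "jog_arm", "body": {"rotation": [[0,0,0],[0,0,0],[0,0,0],[0,0,0],[0,0,0],[0,0,0],[0,0,0],[0,0,0],[0,0,0],[0,0,0]], "offset": [[0,0,0],[0,-0.2,0],[0,-0.5,0],[0,-1.5,0],[0,-3,0],[0,-4,0],[0,-4,0],[0,-4,0],[0,-2,0],[0,-1,0]], "claw": [4,4,4,4,4,4,4,4,4,4]}}

```text
time: 13.5
ee_pos: [563.4, 180.6, 87.6]
ee_rot: [1.0, -0.009, -0.0, -0.0]
ft_force: [0.2, 0.2, 0.0]
width: 0.435
```

Run:
```python
from h import *
s=bot.observe(); print(s['time'],s['ee_pos'],s['ee_rot'],s['ft_force'],"s",N@s['ee_pos'])
im=bot.read_camera("top"); cv2.imwrite("pics/t6.png",cv2.resize(im[80:270,250:490,::-1],None,fx=3.3,fy=3.1,interpolation=cv2.INTER_NEAREST));np.save("pics/t6.npy",im)
```

```text
13.5 [563.35881737 180.64188472  87.56280878] [ 9.99961472e-01 -8.77770201e-03 -4.37154505e-05 -6.46790244e-05] [0.23217359 0.20599765 0.00029255] s 192.4317202841786
```

View pics/t6.png

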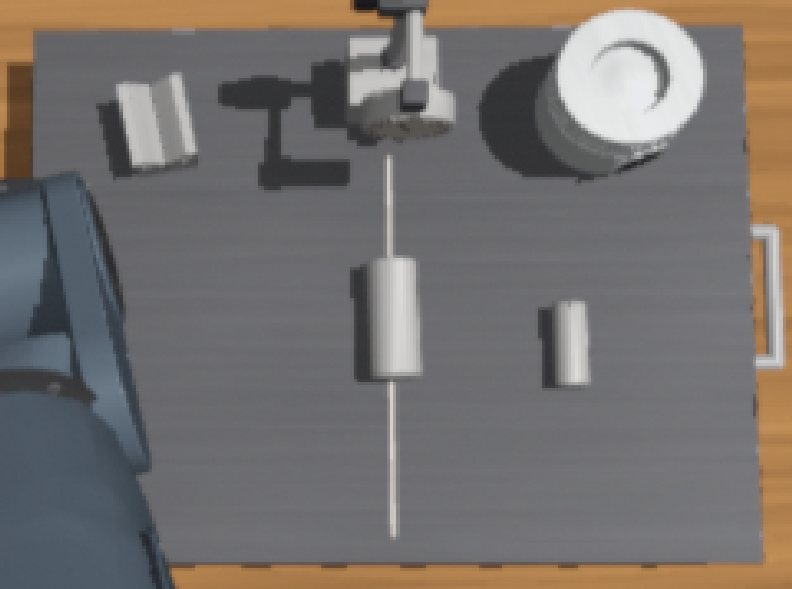

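Run:
```python
from h import *
t=np.load("pics/t6.npy")
for r in(168,175,182,190,196): print(r,t[r,355:384].max(1).tolist())
for r in(140,150,155,208,220,235): 
    v=t[r,362:375].max(1).astype(float)-105; v[v<0]=0; c=362+(v*np.arange(13)).sum()/v.sum(); print(r,round(c,2),(ray("top",[(c,r)],70)@N).round(2))
def edges(r,lo,hi):
    v=t[r].max(1).astype(float)
    # right edge vs plate ~100 : crossing 50% between 150 & 100; left edge vs shadow ~55
    R=[i for i in range(372,384) if v[i]>=128>v[i+1]][-1]; R+= (v[R]-128)/(v[R]-v[R+1])
    L=[i for i in range(355,368) if v[i]<80<=v[i+1]][-1]; L+=(80-v[L])/(v[L+1]-v[L])
    return L,R
for r in range(163,194,4):
    L,R=edges(r,0,0); print(r,round(L,2),round(R,2),cen("top",(L,r),(R,r)))
```

```text
168 [107, 68, 56, 56, 56, 66, 90, 111, 131, 149, 164, 175, 184, 196, 206, 215, 219, 210, 200, 190, 176, 126, 112, 110, 110, 110, 109, 110, 110]
175 [108, 72, 58, 55, 56, 61, 86, 107, 127, 147, 162, 173, 183, 195, 207, 215, 218, 211, 201, 192, 177, 132, 112, 110, 111, 111, 111, 111, 110]
182 [114, 110, 71, 58, 57, 60, 74, 100, 123, 143, 159, 172, 183, 195, 207, 214, 214, 212, 202, 195, 183, 163, 124, 114, 114, 114, 114, 114, 114]
190 [113, 110, 70, 58, 58, 57, 63, 93, 121, 140, 155, 170, 183, 195, 206, 213, 211, 212, 204, 198, 188, 169, 121, 114, 113, 114, 113, 113, 113]
196 [113, 108, 70, 58, 55, 56, 60, 87, 115, 137, 154, 169, 182, 194, 206, 211, 209, 209, 204, 200, 192, 175, 139, 117, 112, 113, 113, 113, 112]
140 367.36 [-41.21]
150 367.43 [-41.11]
155 367.45 [-41.03]
208 368.18 [-41.25]
220 368.14 [-40.87]
235 368.21 [-40.62]Traceback (most recent call last):
  File "<stdin>", line 13, in <module>
  File "<stdin>", line 10, in edges
IndexError: list index out of range
```

Run:
```python
from h import *
for r,L,R in[(168,360.0,375.8),(175,360.3,375.9),(182,360.9,376.72),(190,361.25,376.7),(196,361.4,377.05)]: print(r,cen("top",(L,r),(R,r)),ray("top",[(368,r)],95)[0,0].round(0))
# small pin unmoved / others
a=np.load("pics/top0.npy").astype(int);b=np.load("pics/t6.npy").astype(int)
for n,q in dict(small=(410,170,434,210),piston=(410,82,465,140),vb=(280,100,315,140),gauge=(350,65,390,128)).items():
    print(n,np.abs(a-b)[q[1]:q[3],q[0]:q[2]].mean().round(2), (np.abs(a-b)[q[1]:q[3],q[0]:q[2]].max(2)>40).sum())
im=bot.read_camera("wrist"); cv2.imwrite("pics/w6.png",im[:,:,::-1]); 
s=bot.read_camera("scene");np.save("pics/s6.npy",s); cv2.imwrite("pics/s6.png",cv2.resize(s[130:280,220:400,::-1],None,fx=4,fy=4,interpolation=cv2.INTER_NEAREST))
```

```text
168 (np.float64(-40.31), np.float64(17.69)) 607.0
175 (np.float64(-40.58), np.float64(17.43)) 591.0
182 (np.float64(-41.98), np.float64(17.65)) 576.0
190 (np.float64(-42.14), np.float64(17.21)) 558.0
196 (np.float64(-42.53), np.float64(17.41)) 544.0
small 11.22 0
piston 11.99 0
vb 11.18 0
gauge 10.66 0
```

View pics/s6.png

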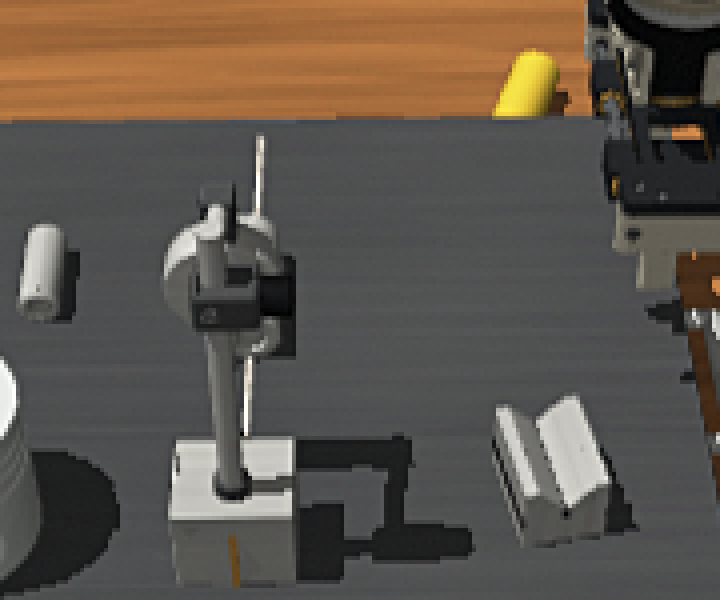

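Top view: pin on the line, middle at s ≈ −41.5 against the line's −41.0, with perhaps 0.03 rad of yaw. Pixel differences at the small pin, piston, V-block and gauge show no changes. In the scene the dial hides the pin. For a finer check I lift and look with the wrist camera.

Emit:
{"method": "jog_arm", "body": {"rotation": [[0,0,0],[0,0,0],[0,0,0],[0,0,0],[0,0,0],[0,0,0],[0,0,0],[0,0,0],[0,0,0],[0,0,0]], "offset": [[-0.5,0,-2],[-0.5,0,-3],[-0.5,0,-3],[-0.5,0,-3],[0,0,-2],[0,1,0],[0,3,0],[0,4,0],[0,4,0],[0,4,0]], "claw": [4,4,4,4,4,4,4,4,4,4]}}

```text
time: 14.65
ee_pos: [539.7, 15.6, 216.2]
ee_rot: [1.0, -0.01, -0.001, 0.0]
ft_force: [-0.6, -1.0, 0.3]
width: 0.431
```

Emit:
{"method": "jog_arm", "body": {"rotation": [[0,0,0],[0,0,0],[0,0,0],[0,0,0],[0,0,0],[0,0,0],[0,0,0],[0,0,0],[0,0,0],[0,0,0]], "offset": [[0,3,0],[0,2.5,0],[0,2,0],[0,1,0],[0,0.5,0],[0,0,0],[0,0,0],[0,0,0],[0,0,0],[0,0,0]], "claw": [4,4,4,4,4,4,4,4,4,4]}}

```text
time: 15.65
ee_pos: [539.0, -71.2, 217.6]
ee_rot: [1.0, -0.01, 0.0, 0.0]
ft_force: [-0.5, 0.6, 0.7]
width: 0.429
```

Run:
```python
from h import *
s=bot.observe(); print(s['time'],s['ee_pos'],s['ee_rot'],"s",N@s['ee_pos'])
c=bot.get_calibration("wrist"); im=bot.read_camera("wrist"); cv2.imwrite("pics/w7.png",im[:,:,::-1]);np.save("pics/w7.npy",im)
```

```text
15.65 [538.96812602 -71.24428909 217.64619245] [ 9.99953082e-01 -9.68677070e-03  2.50000123e-05  1.42808633e-06] s -59.91108153000611
```

View pics/w7.png

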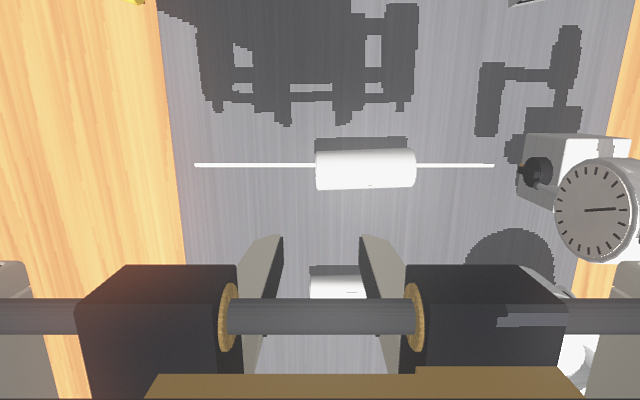

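Excellent view: the line runs at row 165 from col 195 to 493, with the pin across it at cols 315–415, rows 148–190. Next I measure its offset and yaw.

Run:
```python
from h import *
im=np.load("pics/w7.npy").min(2).astype(float)
L=[]
for c in list(range(205,305,8))+list(range(425,490,8)):
    col=im[155:176,c]; bg=np.median(col); v=np.clip(col-bg-20,0,None); r=155+(v*np.arange(21)).sum()/v.sum(); L.append(ray("wrist",[(c,r)],70)[0])
L=np.array(L); p=np.polyfit(L[:,0],L[:,1],1); print("line",p,np.abs(np.polyval(p,L[:,0])-L[:,1]).max())
print(im[140:196,330].astype(int)); print(im[140:196,400].astype(int))
Q=[]
for c in range(320,412,10):
    v=im[:,c]; u=[i for i in range(140,160) if v[i]<135<=v[i+1]][0]; u+=(135-v[u])/(v[u+1]-v[u])
    d=[i for i in range(180,196) if v[i]>=210>v[i+1]][0]; d+=(v[d]-210)/(v[d]-v[d+1])
    s,R=cen("wrist",(c,u),(c,d)); x=ray("wrist",[(c,(u+d)/2)],90)[0,0]; y=s+np.sin(A)*x; y/=np.cos(A); Q.append((x,y,R)); print(c,round(u,2),round(d,2),round(x),(y-np.polyval(p,x)).round(2),R)
Q=np.array(Q); q=np.polyfit(Q[:,0],Q[:,1],1); xm=Q[:,0].mean(); print("yaw rel",q[0]-p[0],"offset at mid",np.polyval(q,xm)-np.polyval(p,xm),xm)
```

```text
line [-2.09838315e-02 -3.84660381e+01] 0.15171341083730283
[110 111 111 110 110 111 112 113 113 110 123 157 161 177 191 206 217 224
 228 234 237 241 243 245 246 246 247 247 247 247 247 247 247 247 247 247
 247 247 247 247 247 247 247 247 247 247 247 246 246 233 180 176 175 177
 176 175]
[112 111 112 112 112 112 112 115 145 159 164 174 182 194 203 214 220 227
 233 236 240 243 244 245 246 246 247 247 247 247 247 247 247 247 247 247
 247 247 247 247 247 247 247 247 247 247 249 189 171 172 173 172 173 173
 173 174]
320 150.68 189.76 538 -2.12 17.24
330 150.35 189.43 547 -1.82 17.24
340 150.0 189.19 556 -1.54 17.28
350 149.49 188.6 565 -1.03 17.23
360 149.28 188.44 574 -0.85 17.25
370 148.62 184.98 582 1.02 15.98
380 148.36 187.6 591 -0.03 17.27
390 148.08 187.28 600 0.25 17.24
400 147.67 186.65 609 0.73 17.14Traceback (most recent call last):
  File "<stdin>", line 10, in <module>
IndexError: list index out of range
```

The pin's middle is 0.65 mm from the line (top view 0.5 mm) and its yaw is about 0.04 rad, inside the spread it started with. Its position is the same in looks 2 s apart, so it lies still. Further nudging would risk more than it gains, and the arm hangs clear above, so I hand in.

Run:
```python
from rig import bot
s=bot.observe(); print(s['time'],s['ee_pos'],s['ft_force'],s['joint_vel'].round(3)); print(bot.close_job())
```

```text
15.7 [538.99050428 -71.32844957 217.6595392 ] [0.41150793 0.51711847 0.07759555] [-0.004  0.001  0.     0.001 -0.001 -0.   ]
the job is handed in; nothing more can be done
None
```

I rolled the larger gudgeon pin about 132 mm to the right onto the painted line and handed the job in at 15.7 s. I pushed gently with both fingertips, reaching down to its axis, at up to 30 mm/s. The wrist force stayed within about 2 N wherever I read it. I then drew back and raised the arm clear.

**Last checks:**
- **Position:** the pin's middle is about 0.65 mm past the line by the wrist camera, and 0.5 mm by the top camera. It had not moved between looks about 2 s apart.
- **Yaw:** the pin lies about 0.04 rad off the line's direction. It started at roughly 0.03 rad, and pushing did not straighten it. I left it rather than risk disturbing a good position.
- **Other objects:** before-and-after top pictures, taken up to the pin's arrival on the line, show no change at the smaller pin, the piston, the V-block or the gauge.

**Disagreements:** absolute positions differed by up to about 6 mm between cameras, so I steered by the distance from pin to line, on which all three agreed (132.1–132.4 mm). The scene camera could not confirm the final position because the dial hides the pin from it.

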